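# Free a pressed loaf from the ratchet press

### The job

The cheese loaf on the bench is done: flip the press's ratchet pawl off the toothed ram and leave it thrown back, pull the ram up by its T handle as far as it goes, then draw the mould along the white board by its loop handle until the whole mould, its far handle too, is out from under the press plate and stands on the open end of the board. Leave it upright and leave the other things on the table where they are.

Things in the scene. Friction and masses are not known exactly. Their poses are not given: they have to be found in the camera images.
- press: Bench press for cheese loaves, fixed, about 250 mm tall. Origin on the table (z = 0) straight under the ram's axis, z up; the sizes below are in its frame. Two steel columns (20 mm thick) at x = +-70, y = 0 carry a grey cross head, 172 mm in x, 50 mm in y, z = 130 to 166 mm, with a bracket 60 mm wide in x reaching to y = 65, where two cheek plates up to z = 226 mm hold the pawl's pin.
- drain_end (a point): Middle of the open end of the press's white board, on its top face: press y = -330 mm. The board is 170 mm wide in x, its top 12 mm above the table, and runs under the ram to y = +130; a drip rim 5 mm wide and 6 mm high runs along each long side. The mould is drawn towards this end (press -y).
- pawl (a joint): Angle of the ratchet pawl about its pin (along the press's x). 0: engaged, tooth in the ram's teeth, thumb lever leaning out to +y, 45 degrees from level (up to 0.2 while its tooth rides on a slope). Grows as the lever swings up and over towards the ram, to 1.08 rad: thrown back, 17 degrees past upright. Tips by its own weight to the side it leans. Engaged, it lets the ram go down but not up.
- pawl_pin (a point): Point on the pawl's pin axis in the plane of the thumb lever: in the press frame x = 38, y = 47, z = 212 mm. The lever (8 mm rod) turns about it in the press's y-z plane.
- pawl_knob (a point): Centre of the black ball knob (20 mm across) on the end of the thumb lever, 66 mm from pawl_pin. It can be pinched across the press's x and carried round the arc, or pushed.
- ram (a joint): Height of the ram in m: 0 pressed down, 0.055 at its top stop. An upright square aluminium bar (22 mm) with saw teeth (12 mm pitch) on its +y face, a T handle on top and a press plate (58 x 136 x 8 mm, long side along y) below. Stiff: stays where it is left, takes about 12 N to lift. At the start the plate is inside the mould, its underside 16 to 28 mm below its rim.
- ram_handle (a point): Middle of the T handle, a level steel bar 16 mm thick and 90 mm long along the press's y, 242 mm above the table with the ram at 0.
- mould: Loose perforated steel loaf mould with the loaf in it, 160 mm long (y) x 84 mm wide (x) x 65 mm tall, about 0.75 kg; it slides on the board. Origin at the centre of its underside; axes nearly the press's. At the start it stands under the ram. A loop handle of 8 mm rod at each end, 42 mm wide in x: its outer bar is 124 mm from the mould's middle, 50 mm above its underside.
- mould_handle (a point): Middle of the outer bar of the loop handle at the mould's -y end, the one towards the drain end. The loop's side rods run from here 44 mm back to the mould, so it can be gripped across both rods (42 mm) or over the outer bar.
- shaker: Bystander: glass jar with steel cap, 52 mm wide, 100 mm tall. Origin at its foot.
- follower: Bystander: spare wooden follower board 56 x 134 x 12 mm, lying flat. Origin under its middle.
- tub: Bystander: white plastic tub, 110 mm wide, 70 mm tall. Origin at its foot.
- tin: Bystander: food tin 100 mm wide, 115 mm tall. Origin at its foot.
- bowl: Bystander: steel mixing bowl 170 mm wide, 85 mm tall. Origin at its foot.
- spatula: Bystander: spatula 260 mm long, lying flat.
- jug: Bystander: white plastic jug 120 mm wide, 220 mm tall. Origin at its foot.

How it is judged:
By the outcome, as a careful person would: the job done as asked, in the order asked, and still so for the second after the job is handed in, with the robot touching nothing.
It also fails if it takes over 67 s, if anything falls off the work surface, if the arm or the gripper's body presses on something with over 40 N, if the wrist force passes 120 N, or if a joint passes its speed limit or range.

### The arm

A 6-joint arm with a two-finger parallel gripper is mounted at the origin on the work surface. World frame = base frame: x ahead of the robot, y to its left, z up, the work surface at z = 0. Lengths are in m, angles in rad, forces in N, time in s.
With the tool pointing down it reaches from about 0.25 to 0.775 m from the base axis. Payload 4 kg.
Tool frame: the origin (TCP) lies at the very end of the fingers, on their centre line; the grasp point (between the pads) lies 19 mm behind it (pinch_z is the distance from the TCP to the grasp point, in m); z points along the fingers, y is the direction in which the jaws open and shut (so a half turn about z gives the same grasp; the last joint's range is limited). The gripper opens to 94 mm and grips with 3 to 60 N. Pads are 16 mm wide; open, the fingers measure 119 mm over their backs; the gripper's body (75 mm by 177 mm) begins 78 mm behind the grasp point.
Start: joints at [-1.214, 0.087, 1.371, -0, 1.684, -0.103], TCP at [0.244, -0.493, 0.206] pointing down, gripper open.
Joint ranges: [-3.1, 3.1], [-0.76, 2.03], [0.27, 2.55], [-1.08, 4.22], [0.17, 2.65], [-2.57, 2.57]. Speed limits (rad/s): [2.79, 2.79, 3.14, 3.14, 3.14, 3.14].

### API

Orientations are given as [roll, pitch, yaw] about the fixed x, y, z axes, in that order (R = Rz(yaw) Ry(pitch) Rx(roll)).
In Python, from cell import * gives the robot as it stands.
- The arm moves only by the tool step_arm, never from a script. Its argument "steps" is a list that holds one entry, the list of rows, each a list of 5 numbers: the finger opening in mm, from 0 to 94, then the shift along the tool's x, y, z in mm, then the turn about the tool's z in units of 8 degrees (1.0 is 8 degrees). In form: [[[grip, dx, dy, dz, turn], ...]]. A call has exactly 10 rows; each row is the pose to reach, as a shift and turn from the pose commanded when the call began, along the tool's axes at that moment; what a row does not reach only later rows make up. A row lasts 1/8 s, in which the tool goes at most 62.5 mm and 10.7 degrees, less where a joint would pass 70% of its speed; a pose out of reach is approached as far as the arm can. A call with a gripper value outside its range is refused whole. The fingers move at their own pace and stop on an object; the grip force is fixed at half the most. Time passes only in rows, so rows that repeat a pose let the fingers close, or fill a call up. It gives the time, the measured TCP pose, the force and the opening at its end, in the units of the state.
- state(): the state, without advancing time (a new reading comes with each control period).
- snapshot(name): name is "side" or "top"; returns (picture, depth): 400x640x3 uint8, red, green, blue; 400x640 float32, m along the optical axis (not along the pixel's ray), 0 where there is no reading.
- camera_model(name): a dict with "fovy" (degrees; the focal length in pixels is half the picture's height over the tangent of half this angle, whatever the lens; pixels are square), "cx", "cy" (the principal point, pixels), "origin" and "rotation" of the camera in the world. Camera axes: x right, y down, z forward; pixel columns grow to the right and rows downward; lengths in m; the calibration is good to about 2 mm. A picture is of the moment at which its call begins. camera_model takes no time and is no camera call.
- job_done(): hands the job in, once; it reports no verdict.
The state is a dict: "clock": time; "joint_pos": joint angles; "dq": joint speeds; "joint_torque": joint torques, N m; "tcp_pos": TCP position; "ee_rot": TCP orientation; "force": force on the tool from outside, world axes, zero at the start; "ft_torque": the same for the moment, N m; "gripper_width": opening from 0.0 (shut) to 1.0 (fully open).
Only numpy, scipy, OpenCV 4.12 (cv2) and the standard library are available. Lean on these libraries where they do the work, as an engineer would, in place of code of your own. Each camera call takes 0.05 s, during which the arm holds its last target.

## Working session

There is one attempt and no reset: what is moved stays moved. The work goes in short steps, Python scripts to look and compute and a tool call to move; the robot and the scene stay as the last step left them, time stands still between calls to the robot, and variables do not carry over. Pictures are saved under pics/ and viewed, and the job is handed in when it is done.

Besides the shell and the picture viewer there is one more tool, called after "Call:" in YAML: its name, and indented under it one key for each argument. step_arm: Moves the arm, as the interface text tells. Its arguments: {"type":"object","properties":{"steps":{"type":"array","items":{"type":"array","items":{"type":"array","items":{"type":"number"}}}}},"required":["steps"]}

```bash
ls; mkdir -p pics; python3 - <<'E'
from cell import *
import cv2,numpy as np
for n in("side","top"):
    p,d=snapshot(n); cv2.imwrite(f"pics/{n}0.png",p[:,:,::-1]); np.savez(f"{n}0.npz",p=p,d=d); print(camera_model(n))
print(state())
E
```

```text
pics
{'fovy': 51.320022404626286, 'cx': 317.10399300414224, 'cy': 196.46859259077195, 'origin': array([-0.2538888 ,  0.85220594,  0.83432113]), 'rotation': array([-2.08491075e+00, -2.98856431e-04, -2.40887620e+00])}
{'fovy': 44.129596087146886, 'cx': 317.73956869217506, 'cy': 198.518072522229, 'origin': array([ 0.446878  , -0.02975947,  2.01679895]), 'rotation': array([-3.09228029,  0.01127142, -1.60105226])}
{'clock': 0.1, 'joint_pos': array([-1.21411933e+00,  8.79200839e-02,  1.37209527e+00, -1.79030356e-05,
        1.68357067e+00, -1.03116427e-01]), 'dq': array([ 0.00040772, -0.00075544, -0.00459799,  0.00044456, -0.00186435,
        0.00074979]), 'joint_torque': array([ 1.22590802e-03, -3.41249871e+01, -3.03302372e+01,  7.20208464e-02,
        3.03643662e-02, -9.72956082e-05]), 'tcp_pos': array([ 0.2438824 , -0.49243354,  0.20440388]), 'ee_rot': array([-3.13960804e+00, -1.87486244e-04,  4.59791238e-01]), 'force': array([-0.07389826, -0.47904417, -0.37403827]), 'ft_torque': array([-0.00137819,  0.03748078, -0.01860327]), 'gripper_width': 1.002193494325559}
```

View pics/side0.png

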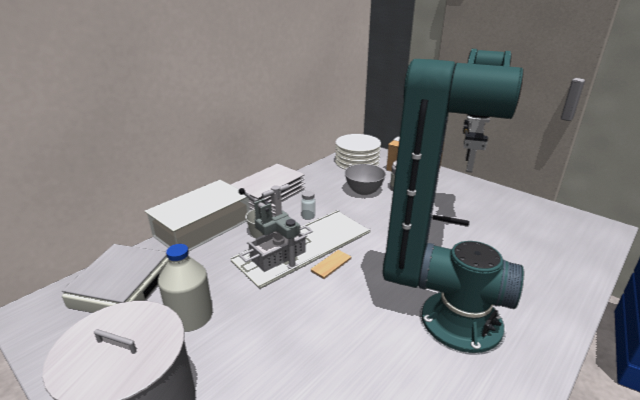

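View pics/top0.png

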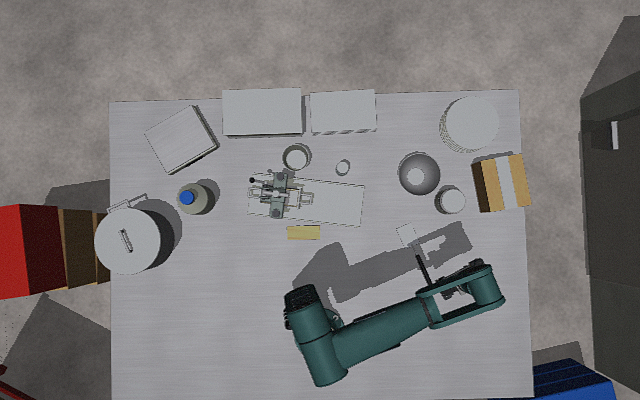

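```bash
cat > h.py <<'E'
import numpy as np, cv2
from scipy.spatial.transform import Rotation as R
from cell import *
def cam(n):
    c=camera_model(n); f=200/np.tan(np.radians(c['fovy'])/2)
    return f,c['cx'],c['cy'],np.array(c['origin']),R.from_euler('xyz',c['rotation']).as_matrix()
def proj(n,P):
    f,cx,cy,o,M=cam(n); q=(np.atleast_2d(P)-o)@M
    return np.c_[cx+f*q[:,0]/q[:,2],cy+f*q[:,1]/q[:,2]]
def atz(n,u,v,z):
    f,cx,cy,o,M=cam(n); r=M@np.array([(u-cx)/f,(v-cy)/f,1]); return o+r*(z-o[2])/r[2]
def dep(n,u,v,d):
    f,cx,cy,o,M=cam(n); return o+M@(np.array([(u-cx)/f,(v-cy)/f,1])*d)
def cloud(n,d):
    f,cx,cy,o,M=cam(n); v,u=np.mgrid[:400,:640]
    return o+np.stack([(u-cx)/f*d,(v-cy)/f*d,d],-1)@M.T
def crop(p,x0,y0,x1,y1,s,fn):
    cv2.imwrite(fn,cv2.resize(p[y0:y1,x0:x1,::-1],None,fx=s,fy=s,interpolation=cv2.INTER_CUBIC))
E
python3 - <<'E'
from h import *
for n,b in(("side",(215,165,375,285)),("top",(230,130,380,250))):
    z=np.load(n+"0.npz"); crop(z['p'],*b,5,f"pics/{n}0c.png")
z=np.load("top0.npz"); C=cloud("top",z['d'])
for u,v in((200,300),(340,200),(365,188)): print(C[v,u])
E
```

```text
[ 0.14844649  0.48187895 -0.00525824]
[ 0.53724333 -0.10013557  0.02089869]
[ 0.58404608 -0.204519    0.00196744]
```

View pics/side0c.png

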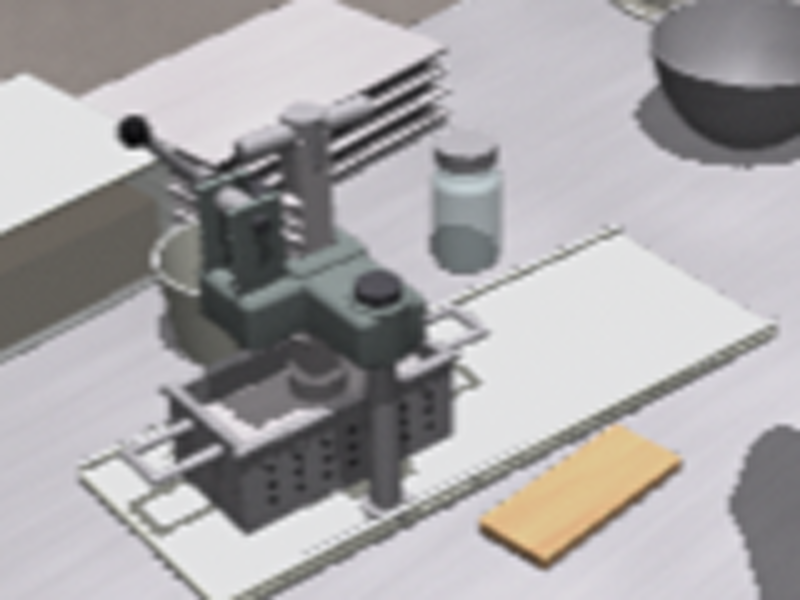

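View pics/top0c.png

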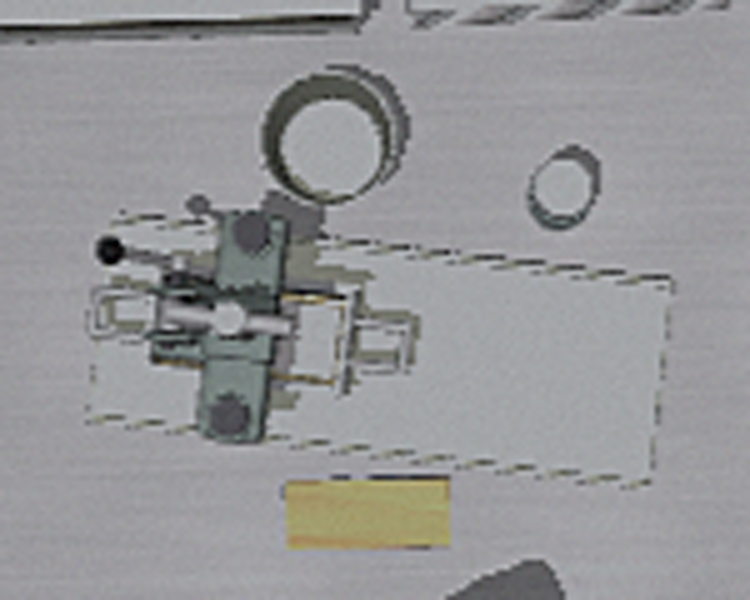

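```bash
python3 - <<'E'
from h import *
for n,b,s in(("side",(225,175,305,235),10),("top",(244,160,324,220),10),("side",(225,220,325,285),8)):
    z=np.load(n+"0.npz"); crop(z['p'],*b,s,f"pics/{n}0d{b[1]}.png")
E
```

```text
(no output)
```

View pics/side0d175.png

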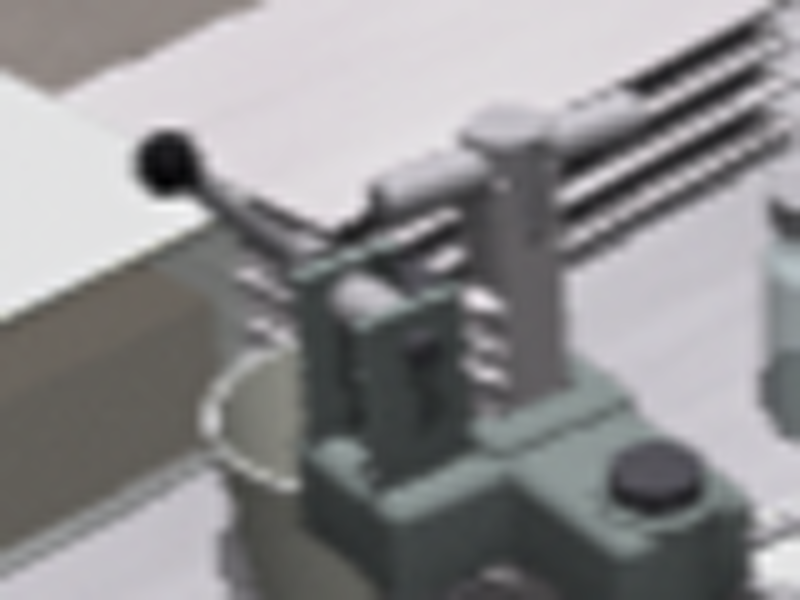

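View pics/top0d160.png

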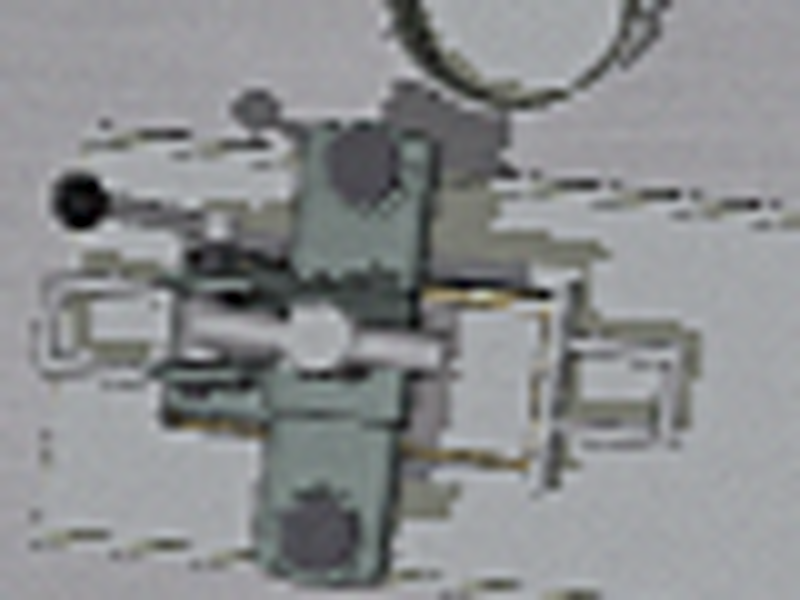

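View pics/side0d220.png

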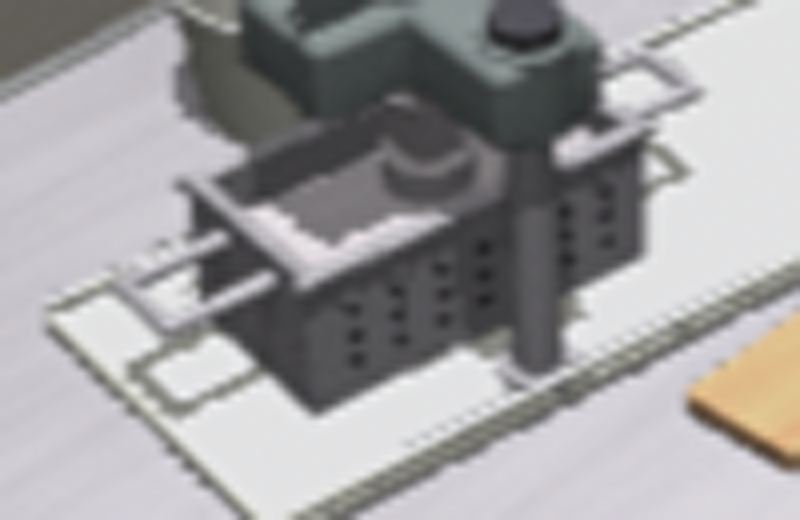

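```bash
cat > fit.py <<'E'
from h import *
from scipy.optimize import least_squares
def px(c,b,s): return (np.array(c)+.5)/s-.5+np.array(b)
T5=((230,130),5);T10=((244,160),10);S5=((215,165),5);S10=((225,175),10);S8=((225,220),8)
mm=1e-3
def W(p,P): 
    c,s=np.cos(p[2]),np.sin(p[2]); P=np.asarray(P)*mm
    return np.array([p[0]+c*P[0]-s*P[1],p[1]+s*P[0]+c*P[1],P[2]])
def model(p):
    ram,th,zc=p[3:6]*1000*np.array([1,.001,1]); a=np.pi/4+th
    kn=(38,47+66*np.cos(a),212+66*np.sin(a)); h=242+ram
    return [('top',(672,277),T5,(85,-330,15)),('top',(645,485),T5,(-85,-330,15)),('top',(90,421),T5,(-85,130,15)),
    ('side',(620,230),S5,(85,-330,17)),('side',(775,328),S5,(-85,-330,17)),('side',(80,468),S5,(85,130,15)),
    ('top',(365,165),T10,(70,0,zc)),('top',(318,530),T10,(-70,0,zc)),('side',(657,478),S10,(-70,0,zc-2)),
    ('top',(80,201),T10,kn),('side',(168,163),S10,kn),
    ('top',(185,325),T10,(0,45,h)),('top',(440,348),T10,(0,-45,h)),
    ('side',(380,197),S10,(0,45,h)),('side',(634,108),S10,(0,-45,h))]
def res(p,full=False):
    r=np.array([proj(n,W(p,P))[0]-px(c,*b) for n,c,b,P in model(p)])
    return r if full else r.ravel()
s=least_squares(res,[.5,.05,-.1,0,0,.17],loss='soft_l1')
print('press',s.x); print(res(s.x,True).round(2))
P=s.x
print('knob',W(P,model(P)[9][3]),'pin',W(P,(38,47,212)),'ramh',W(P,(0,0,242+1000*P[3])),'drain',W(P,(0,-330,12)))
M=[('top',(677,345),T10,(21,-124,62)),('top',(657,440),T10,(-21,-124,62)),('top',(48,285),T10,(21,124,62)),('top',(42,370),T10,(-21,124,62)),
('side',(698,93),S8,(-21,-124,62)),('side',(120,283),S8,(21,124,62)),('side',(170,326),S8,(-21,124,62)),
('top',(575,285),T10,(42,-80,77)),('top',(548,487),T10,(-42,-80,77)),('side',(305,275),S8,(-42,80,77)),('side',(185,185),S8,(42,80,77)),('side',(315,410),S8,(-42,80,12))]
rm=lambda p,full=False:(lambda r:r if full else r.ravel())(np.array([proj(n,W(p,Q))[0]-px(c,*b) for n,c,b,Q in M]))
m=least_squares(rm,P[:3],loss='soft_l1'); print('mould',m.x,rm(m.x,True).round(2)); print('handle',W(m.x,(0,-124,62)))
np.savez('fit.npz',P=P,m=m.x)
E
python3 fit.py
```

```text
press [ 0.55638614  0.13756485 -0.14994526  0.00912589  0.08198385  0.17420179]
[[ 0.45  1.06]
 [ 1.02  1.07]
 [-0.56  0.31]
 [-1.32 -1.3 ]
 [ 0.   -1.5 ]
 [-1.3  -0.71]
 [-0.02  0.4 ]
 [ 0.07  0.97]
 [-0.62 -0.03]
 [ 0.33  0.38]
 [-0.37 -0.04]
 [ 1.28  0.2 ]
 [ 0.64  0.88]
 [-0.86  0.15]
 [-0.82 -0.25]]
knob [0.60735807 0.22057234 0.26233412] pin [0.6009808  0.17836088 0.212     ] ramh [0.55638614 0.13756485 0.25112589] drain [ 0.50708942 -0.1887323   0.012     ]
mould [ 0.55898121  0.13963518 -0.14114227] [[ 0.16  0.04]
 [ 0.98  1.05]
 [ 1.11 -0.8 ]
 [ 0.47  1.18]
 [-0.57 -0.26]
 [-0.63 -0.35]
 [ 0.46  0.95]
 [-0.22 -0.69]
 [ 0.08  0.28]
 [-0.3   0.75]
 [-0.32 -0.76]
 [-0.18  1.01]]
handle [0.54153762 0.01686825 0.062     ]
```

```bash
cat > go.py <<'E'
import sys
from h import *
def go(target,yaw=None):
    s=state(); p=s['tcp_pos']; y=s['ee_rot'][2]; d=(np.array(target)-p)*1000
    t=[d[0]*np.cos(y)+d[1]*np.sin(y), d[0]*np.sin(y)-d[1]*np.cos(y), -d[2]]
    tu=0 if yaw is None else -np.degrees((yaw-y+np.pi)%(2*np.pi)-np.pi)/8
    print('clock',s['clock'].__round__(2) if hasattr(s['clock'],'__round__') else s['clock'],'tcp',p.round(4),'rpy',s['ee_rot'].round(3),'F',s['force'].round(1),'w',round(s['gripper_width']*94,1))
    print('tool shift mm',np.round(t,1),'turn',round(tu,2))
E
python3 - <<'E'
from go import *
go((.607,.2206,.362),1.421)
E
```

```text
clock 0.1 tcp [ 0.2439 -0.4924  0.2044] rpy [-3.14 -0.    0.46] F [-0.1 -0.5 -0.4] w 94.2
tool shift mm [ 641.8 -477.8 -157.6] turn -6.88
```

Call:
step_arm:
  steps:
    - [[94,0,0,-60,0],[94,0,0,-120,0],[94,20,-15,-170,-0.5],[94,65,-49,-170,-1.5],[94,110,-82,-170,-2.5],[94,155,-116,-170,-3.5],[94,200,-149,-170,-4.5],[94,245,-183,-170,-5.5],[94,290,-216,-170,-6.5],[94,320,-239,-170,-6.9]]

```text
clock: 1.35
tcp_pos: [0.4253, -0.1345, 0.3751]
ee_rot: [-3.141, -0.0, 1.427]
force: [-0.5, -1.0, -1.0]
gripper_width: 1.003
```

```bash
python3 - <<'E'
from go import *
go((.607,.2206,.362),1.421)
E
```

```text
clock 1.35 tcp [ 0.4253 -0.1345  0.3751] rpy [-3.141 -0.     1.427] F [-0.5 -1.  -1. ] w 94.3
tool shift mm [377.4 129.1  13.1] turn 0.05
```

Call:
step_arm:
  steps:
    - [[50,50,17,2,0],[50,100,34,4,0],[50,150,51,6,0],[50,200,68,8,0],[50,250,85,8,0],[50,300,102,8,0],[50,350,119,8,0],[50,377,129,8,0],[50,377,129,8,0],[50,377,129,8,0]]

```text
clock: 2.6
tcp_pos: [0.6075, 0.2164, 0.3673]
ee_rot: [-3.141, 0.001, 1.423]
force: [-0.6, -0.9, -0.1]
gripper_width: 0.533
```

```bash
cat > look.py <<'E'
import sys
from h import *
tag=sys.argv[1]
for a in sys.argv[2:]:
    n,b,s=a.split(':'); b=list(map(int,b.split(',')))
    p,d=snapshot(n); np.savez(n+tag+'.npz',p=p,d=d); crop(p,*b,float(s),f"pics/{n}{tag}.png")
E
python3 look.py 1 side:210,130,330,230:6.5 top:230,150,330,225:8; python3 - <<'E'
from go import *
go((.6074,.2206,.243),1.421)
s=state();p=s['tcp_pos'];print(proj('side',p),proj('top',p))
E
```

```text
clock 2.7 tcp [0.6074 0.216  0.3683] rpy [3.141 0.    1.422] F [-0.  -1.3  1. ] w 49.9
tool shift mm [  4.6  -0.7 125.3] turn 0.01
[[238.82850143 156.33353741]] [[248.68837066 177.22924592]]
```

View pics/side1.png

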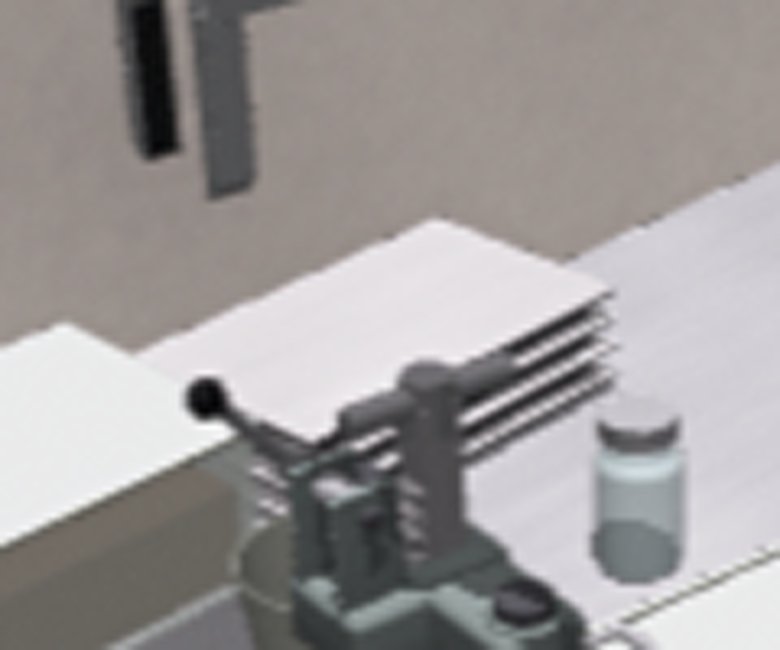

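View pics/top1.png

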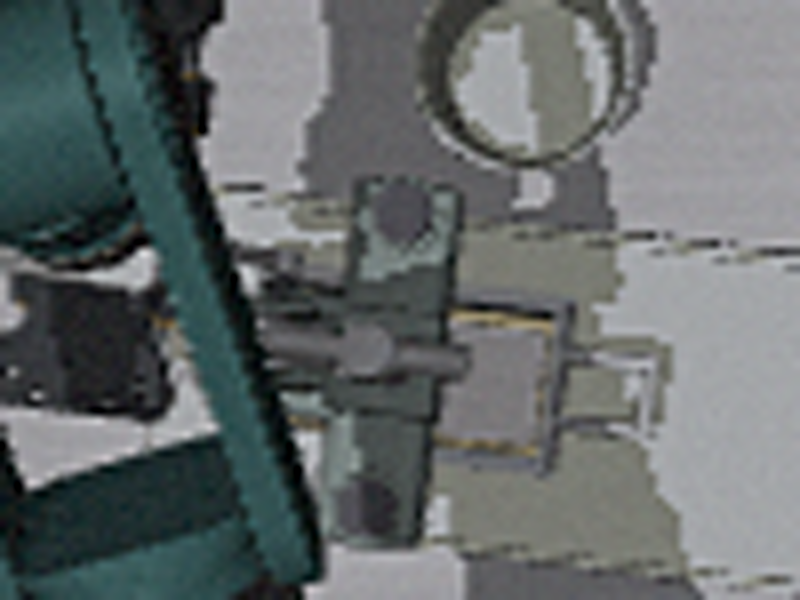

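Call:
step_arm:
  steps:
    - [[50,5,0,30,0],[50,5,0,60,0],[50,5,0,90,0],[50,5,0,110,0],[50,5,0,125,0],[50,5,0,125,0],[5,5,0,125,0],[5,5,0,125,0],[5,5,0,125,0],[5,5,0,125,0]]

```text
clock: 3.95
tcp_pos: [0.6069, 0.2227, 0.2431]
ee_rot: [-3.138, -0.0, 1.424]
force: [-4.5, 0.1, 2.6]
gripper_width: 0.195
```

```bash
python3 look.py 2 side:210,130,330,230:6.5; python3 - <<'E'
from go import *
go((.6074,.2206,.243),1.421)
E
```

```text
clock 4.0 tcp [0.6069 0.2227 0.2432] rpy [-3.138 -0.     1.424] F [-5.  -0.   2.7] w 18.8
tool shift mm [-2.   0.8  0.2] turn 0.02
```

View pics/side2.png

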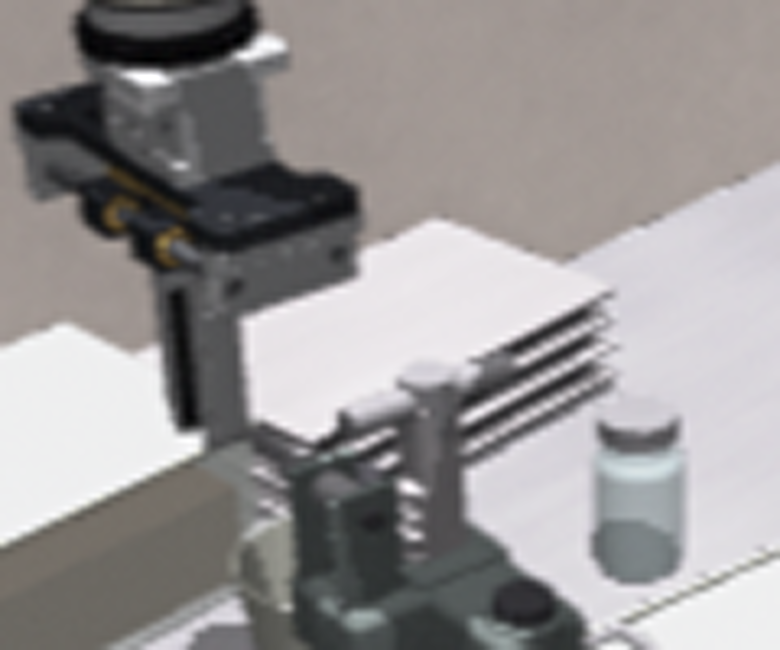

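```bash
python3 - <<'E'
import numpy as np
a0=49.7
for a in list(np.linspace(a0,107,11))[1:]:
    r=np.radians([a,a0]); print(round(a,1),round(66*(np.cos(r[0])-np.cos(r[1])),1),round(-66*(np.sin(r[0])-np.sin(r[1])),1))
E
```

```text
55.4 -5.2 -4.0
61.2 -10.9 -7.5
66.9 -16.8 -10.4
72.6 -23.0 -12.7
78.4 -29.4 -14.3
84.1 -35.9 -15.3
89.8 -42.5 -15.7
95.5 -49.1 -15.4
101.3 -55.6 -14.4
107.0 -62.0 -12.8
```

Call:
step_arm:
  steps:
    - [[5,-5,0,-4,0],[5,-11,0,-7.5,0],[5,-17,0,-10.5,0],[5,-23,0,-12.5,0],[5,-29.5,0,-14.5,0],[5,-36,0,-15.5,0],[5,-42.5,0,-15.5,0],[5,-49,0,-15.5,0],[5,-55.5,0,-14.5,0],[5,-60.5,0,-13,0]]

```text
clock: 5.25
tcp_pos: [0.598, 0.1632, 0.2569]
ee_rot: [-3.139, -0.002, 1.425]
force: [-6.6, 1.6, 4.8]
gripper_width: 0.196
```

```bash
python3 look.py 3 side:210,130,330,230:6.5; python3 - <<'E'
from go import *
go((.6074,.2206,.243),1.421)
E
```

```text
clock 5.3 tcp [0.5979 0.1625 0.2568] rpy [-3.139e+00 -1.000e-03  1.424e+00] F [-7.4  1.4  3.9] w 18.0
tool shift mm [58.8  0.9 13.8] turn 0.02
```

View pics/side3.png

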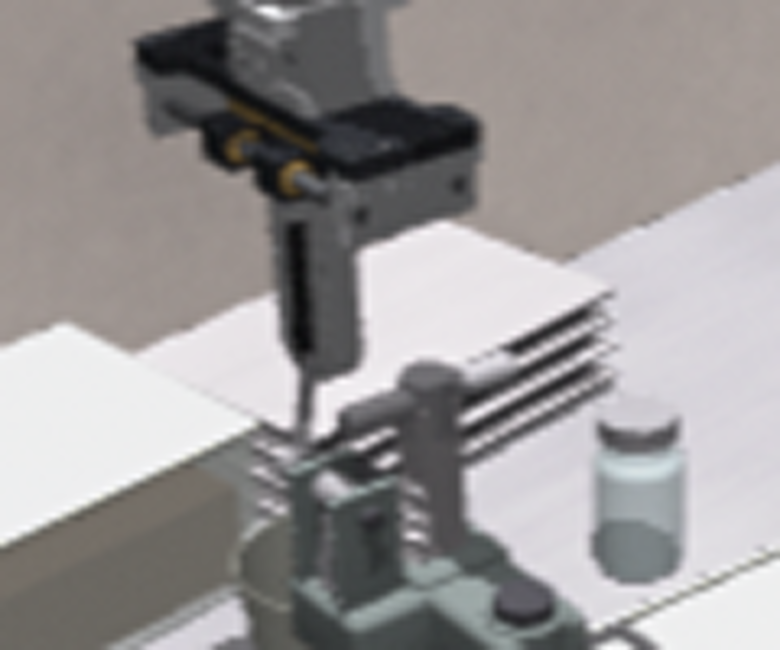

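Call:
step_arm:
  steps:
    - [[5,-2,0,0.5,0],[5,-4,0,1,0],[5,-4,0,1,0],[28,-4,0,1,0],[28,-4,0,1,0],[28,-4,0,1,0],[28,-4,0,-15,0],[28,-4,0,-40,0],[28,-4,0,-80,0],[28,-4,0,-80,0]]

```text
clock: 6.55
tcp_pos: [0.6004, 0.1586, 0.3412]
ee_rot: [3.132, -0.003, 1.423]
force: [0.4, 1.0, 0.4]
gripper_width: 0.298
```

```bash
python3 look.py 4 side:210,130,330,230:6.5; python3 - <<'E'
from go import *
from fit import W,P
h=W(P,(0,-28,242+1000*P[3]-19)); print(h)
go(h,1.421)
E
```

```text
press [ 0.55638614  0.13756485 -0.14994526  0.00912589  0.08198385  0.17420179]
[[ 0.45  1.06]
 [ 1.02  1.07]
 [-0.56  0.31]
 [-1.32 -1.3 ]
 [ 0.   -1.5 ]
 [-1.3  -0.71]
 [-0.02  0.4 ]
 [ 0.07  0.97]
 [-0.62 -0.03]
 [ 0.33  0.38]
 [-0.37 -0.04]
 [ 1.28  0.2 ]
 [ 0.64  0.88]
 [-0.86  0.15]
 [-0.82 -0.25]]
knob [0.60735807 0.22057234 0.26233412] pin [0.6009808  0.17836088 0.212     ] ramh [0.55638614 0.13756485 0.25112589] drain [ 0.50708942 -0.1887323   0.012     ]
mould [ 0.55898121  0.13963518 -0.14114227] [[ 0.16  0.04]
 [ 0.98  1.05]
 [ 1.11 -0.8 ]
 [ 0.47  1.18]
 [-0.57 -0.26]
 [-0.63 -0.35]
 [ 0.46  0.95]
 [-0.22 -0.69]
 [ 0.08  0.28]
 [-0.3   0.75]
 [-0.32 -0.76]
 [-0.18  1.01]]
handle [0.54153762 0.01686825 0.062     ]
[0.55220339 0.10987903 0.23212589]
clock 6.6 tcp [0.5999 0.1585 0.3385] rpy [ 3.136e+00 -2.000e-03  1.423e+00] F [-0.3 -0.6 -0.2] w 28.0
tool shift mm [-55.1 -40.  106.4] turn 0.02
```

View pics/side4.png

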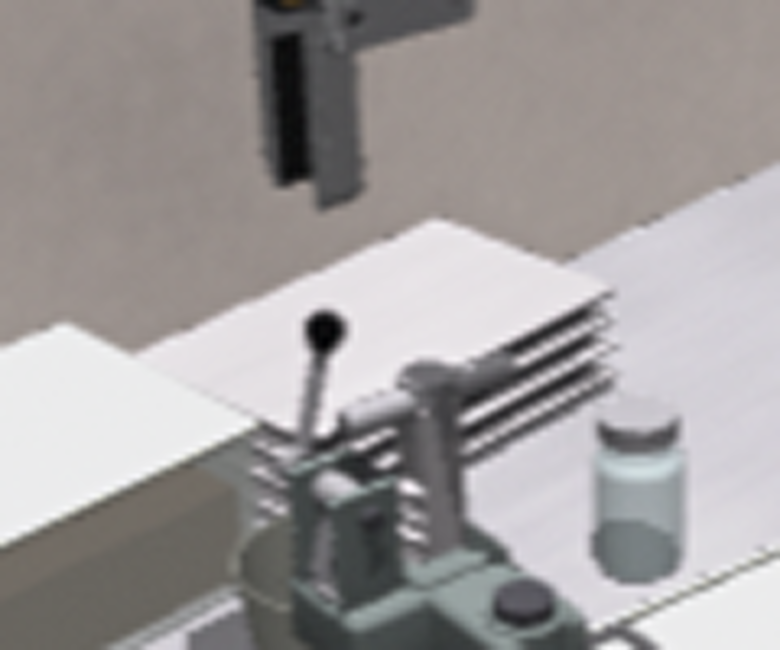

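Call:
step_arm:
  steps:
    - [[44,-25,-18,0,0],[44,-55,-40,0,0],[44,-55,-40,30,0],[44,-55,-40,70,0],[44,-55,-40,95,0],[44,-55,-40,105,0],[44,-55,-40,105,0],[2,-55,-40,105,0],[2,-55,-40,105,0],[2,-55,-40,105,0]]

```text
clock: 7.85
tcp_pos: [0.5518, 0.1099, 0.2314]
ee_rot: [3.14, -0.0, 1.423]
force: [-0.4, -0.6, -0.1]
gripper_width: 0.186
```

```bash
python3 look.py 5 side:210,130,330,230:6.5; python3 - <<'E'
from go import *
go((.5522,.1099,.2321),1.421)
E
```

```text
clock 7.9 tcp [0.5514 0.11   0.2312] rpy [ 3.141 -0.     1.423] F [0.4 0.1 2.4] w 15.5
tool shift mm [ 0.1  0.8 -0.9] turn 0.02
```

View pics/side5.png

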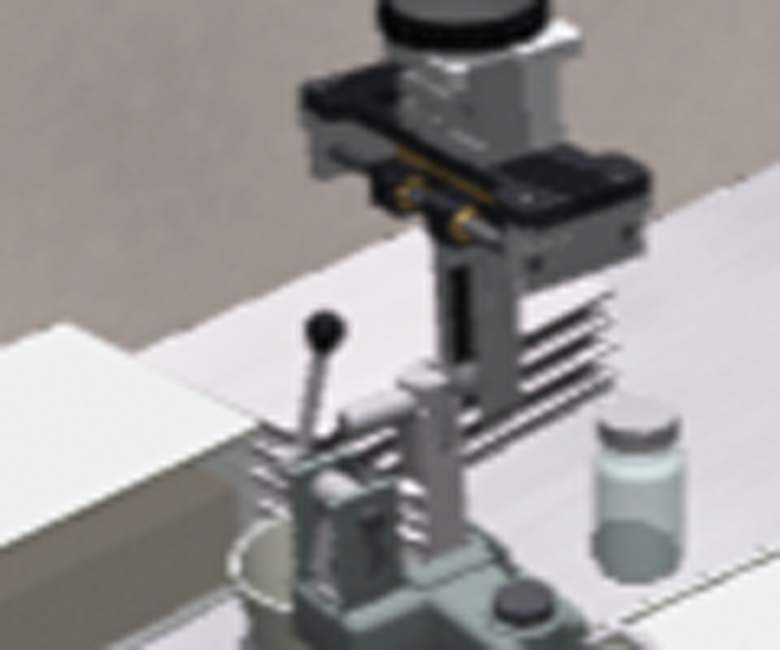

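Call:
step_arm:
  steps:
    - [[2,0,0,0,0],[2,0,0,-4,0],[2,0,0,-9,0],[2,0,0,-14,0],[2,0,0,-19,0],[2,0,0,-24,0],[2,0,0,-29,0],[2,0,0,-34,0],[2,0,0,-38,0],[2,0,0,-42,0]]

```text
clock: 9.15
tcp_pos: [0.5513, 0.1099, 0.2727]
ee_rot: [-3.141, -0.0, 1.423]
force: [2.3, 1.7, -12.7]
gripper_width: 0.16
```

Call:
step_arm:
  steps:
    - [[2,0,0,-1.5,0],[2,0,0,-3,0],[2,0,0,-4.5,0],[2,0,0,-6,0],[2,0,0,-6,0],[2,0,0,-6,0],[2,0,0,-6,0],[2,0,0,-6,0],[2,0,0,-6,0],[2,0,0,-6,0]]

```text
clock: 10.4
tcp_pos: [0.5513, 0.1099, 0.2787]
ee_rot: [3.141, -0.0, 1.423]
force: [1.2, 2.6, -9.7]
gripper_width: 0.161
```

```bash
python3 look.py 6 side:210,130,330,230:6.5; python3 - <<'E'
from go import *
go((.5522,.1099,.2321),1.421)
E
```

```text
clock 10.45 tcp [0.5513 0.1099 0.2787] rpy [ 3.141 -0.     1.423] F [-0.   2.5 -9.2] w 15.3
tool shift mm [ 0.1  0.8 46.6] turn 0.02
```

View pics/side6.png

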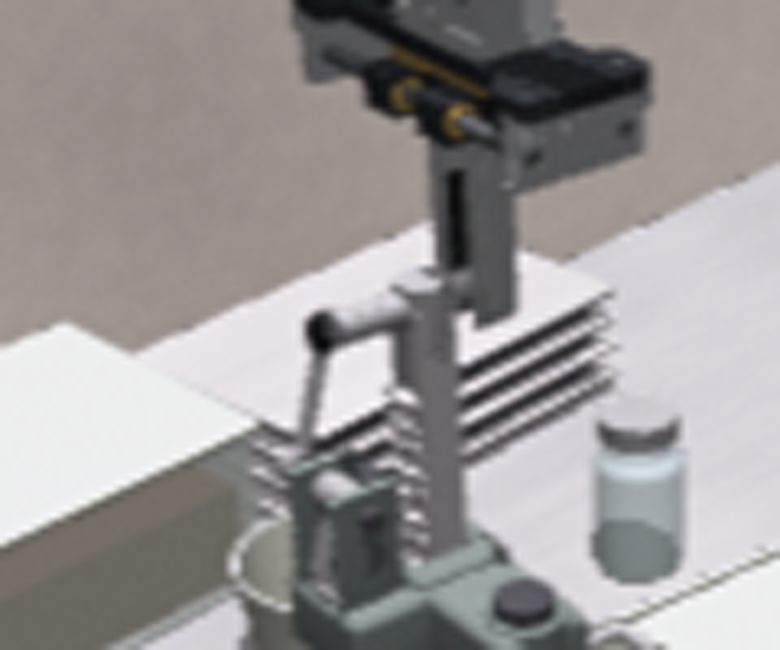

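Still sliding freely (no stop felt); lift on gently until the force climbs.

Call:
step_arm:
  steps:
    - [[2,0,0,-1,0],[2,0,0,-1,0],[2,0,0,-2,0],[2,0,0,-2,0],[2,0,0,-3,0],[2,0,0,-3,0],[2,0,0,-4,0],[2,0,0,-4,0],[2,0,0,-4,0],[2,0,0,-4,0]]

```text
clock: 11.7
tcp_pos: [0.5512, 0.1099, 0.2798]
ee_rot: [-3.138, 0.001, 1.423]
force: [4.8, 2.7, -24.5]
gripper_width: 0.16
```

Call:
step_arm:
  steps:
    - [[2,0,0,-0.5,0],[2,0,0,-1,0],[2,0,0,-1.5,0],[2,0,0,-1.5,0],[2,0,0,-1.5,0],[2,0,0,-1.5,0],[2,0,0,-1.5,0],[2,0,0,-1.5,0],[2,0,0,-1.5,0],[2,0,0,-1.5,0]]

```text
clock: 12.95
tcp_pos: [0.5511, 0.1099, 0.2798]
ee_rot: [-3.136, 0.001, 1.423]
force: [4.9, 3.4, -27.1]
gripper_width: 0.162
```

```bash
python3 look.py 7 side:210,130,330,230:6.5; sed -i 's/^print/0 and print/; s/; print(.handle.*$//' fit.py; python3 - <<'E'
from go import *
go((.5522,.1099,.2321),1.421)
from fit import W,P
for r in (50,55): print(proj('side',W(P,(0,45,242+r))),proj('side',W(P,(0,0,242+r))))
E
```

```text
clock 13.0 tcp [0.5512 0.1099 0.2798] rpy [-3.136e+00  1.000e-03  1.423e+00] F [  4.5   3.4 -27.9] w 15.3
tool shift mm [ 0.1  1.  47.7] turn 0.02
[[ 0.45  1.06]
 [ 1.02  1.07]
 [-0.56  0.31]
 [-1.32 -1.3 ]
 [ 0.   -1.5 ]
 [-1.3  -0.71]
 [-0.02  0.4 ]
 [ 0.07  0.97]
 [-0.62 -0.03]
 [ 0.33  0.38]
 [-0.37 -0.04]
 [ 1.28  0.2 ]
 [ 0.64  0.88]
 [-0.86  0.15]
 [-0.82 -0.25]]
mould [ 0.55898121  0.13963518 -0.14114227] [[ 0.16  0.04]
 [ 0.98  1.05]
 [ 1.11 -0.8 ]
 [ 0.47  1.18]
 [-0.57 -0.26]
 [-0.63 -0.35]
 [ 0.46  0.95]
 [-0.22 -0.69]
 [ 0.08  0.28]
 [-0.3   0.75]
 [-0.32 -0.76]
 [-0.18  1.01]]
[[260.7482511  181.76497967]] [[273.96337883 177.20168543]]
[[260.63073095 180.19008476]] [[273.87540622 175.65013145]]
```

View pics/side7.png

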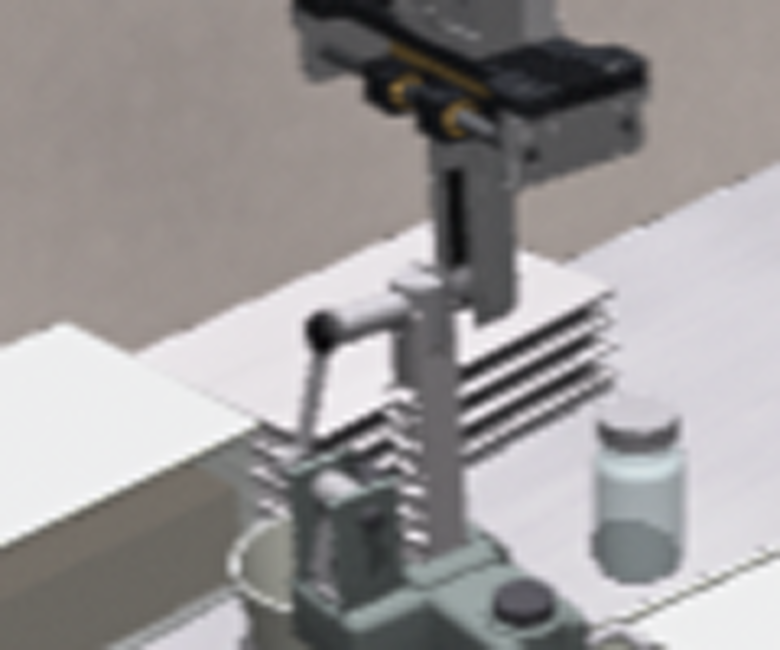

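Call:
step_arm:
  steps:
    - [[2,0,0,2,0],[2,0,0,4,0],[2,0,0,4,0],[40,0,0,4,0],[40,0,0,4,0],[40,0,0,4,0],[40,0,0,-10,0],[60,0,0,-40,0],[60,0,0,-70,0],[60,0,0,-70,0]]

```text
clock: 14.25
tcp_pos: [0.5523, 0.1099, 0.3583]
ee_rot: [3.134, -0.002, 1.423]
force: [-0.3, 0.0, -0.6]
gripper_width: 0.634
```

```bash
python3 look.py 8 side:210,130,370,250:5 top:230,150,380,260:5; python3 - <<'E' | tail -6
from go import *
from fit import W,P,m
t=W(m.x,(0,-106,62-19)); print(t)
go(t,np.pi/2+m.x[2])
p=m.x[:2]-P[:2]; c,s=np.cos(P[2]),np.sin(P[2]); print('mould in press',[c*p[0]+s*p[1],-s*p[0]+c*p[1]])
E
```

```text
[-0.32 -0.76]
 [-0.18  1.01]]
[0.54406975 0.03468925 0.043     ]
clock 14.35 tcp [0.5515 0.1098 0.3541] rpy [3.141 0.    1.423] F [ 0.9 -0.2 -0.4] w 59.9
tool shift mm [-75.4   3.7 311.1] turn -0.05
mould in press [np.float64(0.0022566747154437504), np.float64(0.002434762930033437)]
```

View pics/side8.png

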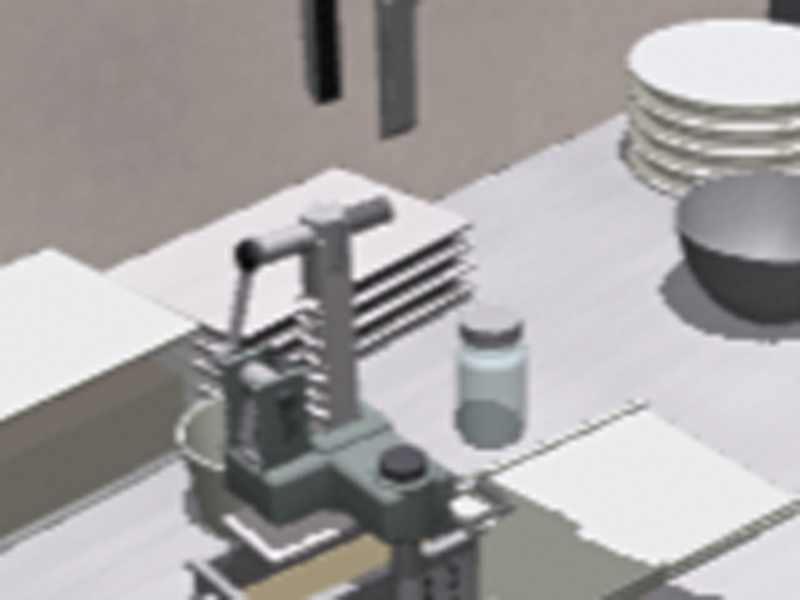

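View pics/top8.png

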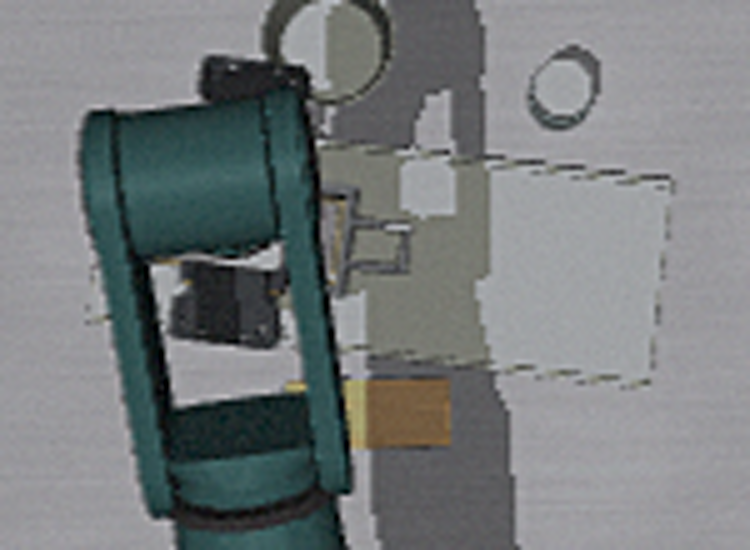

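```bash
python3 - <<'E'
from h import *
for t in ('1','8'):
    C=cloud('top',np.load(f'top{t}.npz')['d'])
    if t=='8':
        for c in((200,160),(100,160),(290,150),(140,400),(320,400),(230,300),(250,80),(240,480)):
            u,v=230+c[0]//5,150+c[1]//5; print(c,C[v,u].round(3))
E
```

```text
(200, 160) [0.556 0.105 0.747]
(100, 160) [0.558 0.157 0.746]
(290, 150) [0.56  0.058 0.747]
(140, 400) [0.433 0.146 0.696]
(320, 400) [0.43  0.049 0.696]
(230, 300) [0.491 0.115 0.499]
(250, 80) [0.627 0.099 0.497]
(240, 480) [0.388 0.095 0.678]
```

```bash
python3 - <<'E'
from h import *
p=np.load('side8.npz')['p']; crop(p,200,0,460,200,3,'pics/side8f.png')
C=cloud('side',np.load('side8.npz')['d'])
np.set_printoptions(suppress=True)
for u in (270,280,290):
    for v in range(10,140,10): print(u,v,C[v,u].round(3))
E
```

```text
270 10 [0.512 0.16  0.738]
270 20 [0.511 0.163 0.718]
270 30 [0.513 0.163 0.696]
270 40 [0.513 0.164 0.675]
270 50 [0.54  0.142 0.646]
270 60 [0.541 0.142 0.622]
270 70 [0.542 0.143 0.598]
270 80 [0.545 0.142 0.573]
270 90 [0.543 0.146 0.549]
270 100 [0.564 0.129 0.515]
270 110 [0.572 0.125 0.485]
270 120 [0.588 0.112 0.45 ]
270 130 [0.591 0.112 0.42 ]
280 10 [0.518 0.124 0.736]
280 20 [0.483 0.158 0.72 ]
280 30 [0.483 0.159 0.699]
280 40 [0.486 0.157 0.677]
280 50 [0.487 0.158 0.655]
280 60 [0.52  0.129 0.623]
280 70 [0.52  0.13  0.599]
280 80 [0.519 0.133 0.575]
280 90 [0.521 0.132 0.55 ]
280 100 [0.522 0.132 0.524]
280 110 [0.52  0.136 0.499]
280 120 [0.511 0.146 0.477]
280 130 [ 1.882 -1.116 -0.24 ]
290 10 [0.518 0.091 0.733]
290 20 [0.466 0.143 0.72 ]
290 30 [0.454 0.155 0.701]
290 40 [0.457 0.154 0.679]
290 50 [0.456 0.156 0.658]
290 60 [0.456 0.157 0.636]
290 70 [0.515 0.1   0.595]
290 80 [0.514 0.102 0.571]
290 90 [0.511 0.106 0.546]
290 100 [0.509 0.11  0.521]
290 110 [0.499 0.12  0.499]
290 120 [0.469 0.151 0.487]
290 130 [0.474 0.147 0.459]
```

View pics/side8f.png

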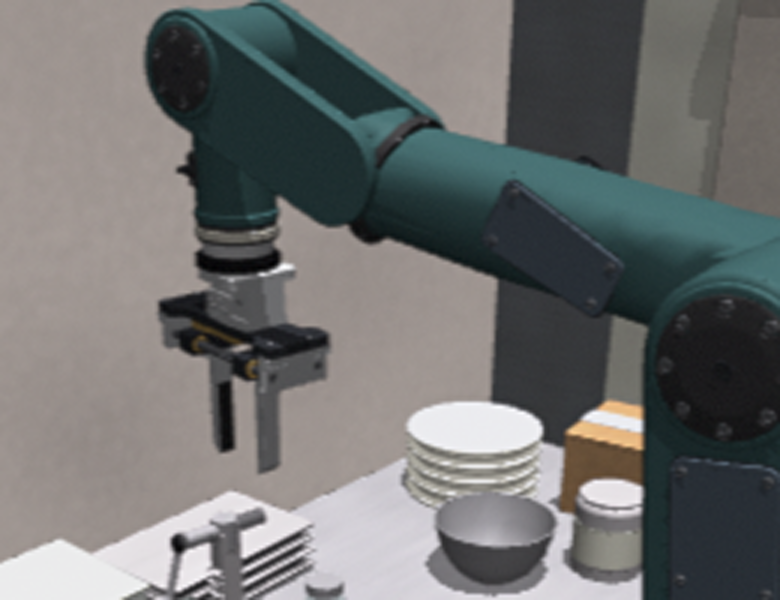

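Call:
step_arm:
  steps:
    - [[70,-40,2,0,0],[70,-79,4,0,0],[70,-79,4,40,0],[70,-79,4,80,0],[70,-79,4,120,0],[70,-79,4,160,0],[70,-79,4,200,0],[70,-79,4,225,0],[70,-79,4,235,0],[70,-79,4,235,0]]

```text
clock: 15.6
tcp_pos: [0.5429, 0.0311, 0.1178]
ee_rot: [-3.139, 0.0, 1.423]
force: [0.9, 0.4, 1.0]
gripper_width: 0.745
```

```bash
python3 look.py 9 side:225,110,385,230:5 top:230,150,380,260:5; python3 - <<'E' | tail -3
from go import *
from fit import W,P,m
t=W(m.x,(0,-110,62-19)); print(t)
go(t,np.pi/2+m.x[2])
E
```

```text
[0.54350705 0.03072903 0.043     ]
clock 15.7 tcp [0.5443 0.0311 0.12  ] rpy [ 3.14  -0.     1.423] F [0.8 0.  0.3] w 70.0
tool shift mm [-0.5 -0.8 77. ] turn -0.05
```

View pics/side9.png

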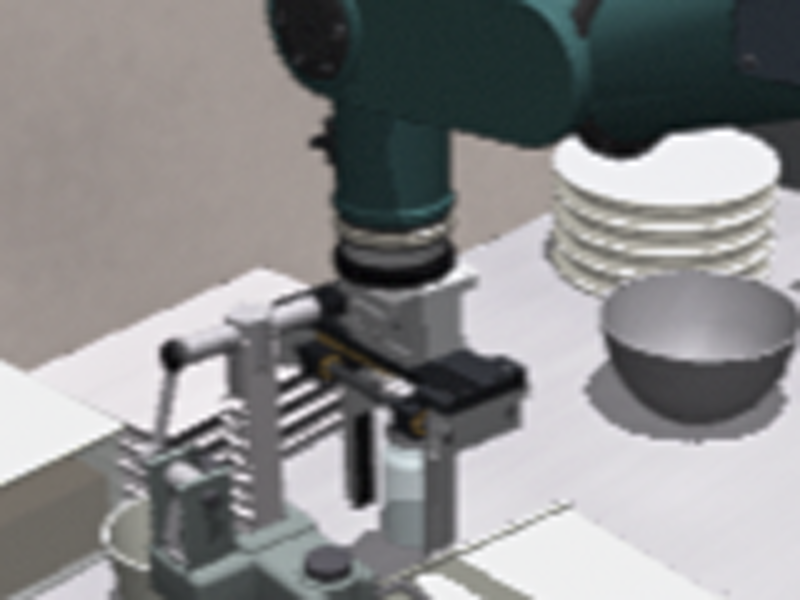

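View pics/top9.png

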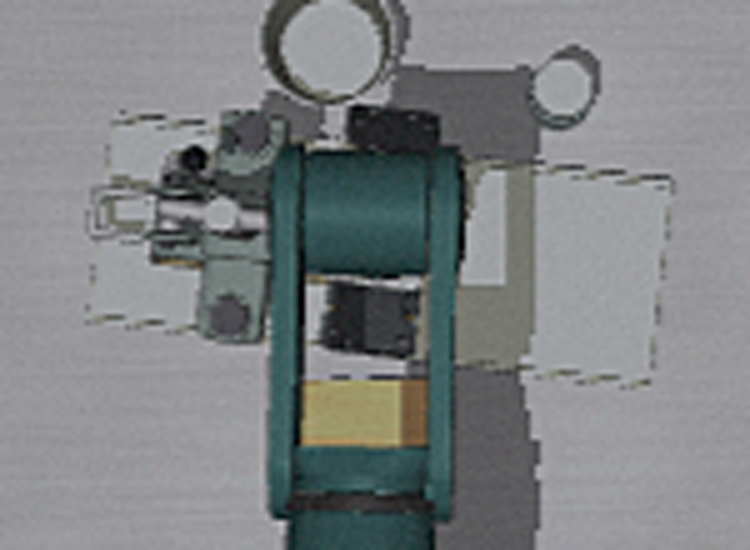

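```bash
python3 - <<'E'
from h import *
C=cloud('side',np.load('side9.npz')['d'])
for u,v in ((284,126),(290,128),(295,130),(300,132),(310,134),(320,136),(335,138)):
    for k in(-4,-2,0): print(u,v+k,C[v+k,u].round(3),end=' ')
    print()
E
```

```text
284 122 [0.557 0.088 0.445] 284 124 [0.56  0.086 0.438] 284 126 [ 1.873 -1.15  -0.217] 
290 124 [0.535 0.087 0.444] 290 126 [0.535 0.087 0.438] 290 128 [0.534 0.088 0.433] 
295 126 [0.517 0.086 0.443] 295 128 [0.516 0.087 0.437] 295 130 [0.515 0.088 0.432] 
300 128 [0.493 0.09  0.444] 300 130 [0.495 0.089 0.438] 300 132 [0.525 0.058 0.415] 
310 130 [0.457 0.09  0.447] 310 132 [0.458 0.089 0.441] 310 134 [0.458 0.089 0.435] 
320 132 [0.42  0.092 0.451] 320 134 [0.422 0.089 0.445] 320 136 [0.42  0.092 0.44 ] 
335 134 [0.368 0.095 0.46 ] 335 136 [0.368 0.094 0.454] 335 138 [0.369 0.093 0.449]
```

Call:
step_arm:
  steps:
    - [[70,-0.5,-0.5,20,0],[70,-0.5,-0.5,40,0],[70,-0.5,-0.5,60,0],[70,-0.5,-0.5,72,0],[70,-0.5,-0.5,76,0],[70,-0.5,-0.5,76,0],[30,-0.5,-0.5,76,0],[30,-0.5,-0.5,76,0],[30,-0.5,-0.5,76,0],[30,-0.5,-0.5,76,0]]

```text
clock: 16.95
tcp_pos: [0.5426, 0.0307, 0.0433]
ee_rot: [-3.14, 0.0, 1.423]
force: [-3.1, -0.3, 4.0]
gripper_width: 0.436
```

```bash
python3 look.py 10 side:225,150,385,270:5; python3 - <<'E' | tail -3
from go import *
from fit import W,P,m
go((.54,.03,.043),np.pi/2+m.x[2])
E
```

```text
[-0.18  1.01]]
clock 17.0 tcp [0.5426 0.0307 0.0432] rpy [-3.14   0.     1.423] F [-4.5 -0.3  4.2] w 40.9
tool shift mm [-1.  -2.5  0.2] turn -0.04
```

View pics/side10.png

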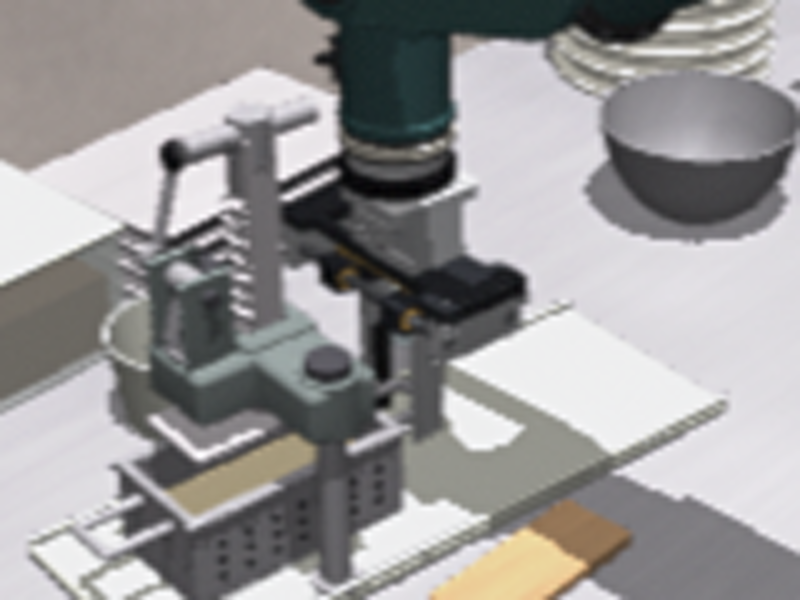

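Call:
step_arm:
  steps:
    - [[30,-5,0,0,0],[30,-15,0,0,0],[30,-27,0,0,0],[30,-39,0,0,0],[30,-51,0,0,0],[30,-63,0,0,0],[30,-75,0,0,0],[30,-87,0,0,0],[30,-99,0,0,0],[30,-110,0,0,0]]

```text
clock: 18.25
tcp_pos: [0.528, -0.076, 0.0433]
ee_rot: [3.14, -0.005, 1.423]
force: [1.0, 6.3, 2.4]
gripper_width: 0.439
```

```bash
python3 look.py 11 side:225,150,385,270:5; python3 - <<'E' | tail -3
from go import *
from fit import W,P,m
go(W(P,(2,-220-110,43)),np.pi/2+P[2])
E
```

```text
[-0.18  1.01]]
clock 18.3 tcp [ 0.5278 -0.0776  0.0433] rpy [ 3.140e+00 -3.000e-03  1.422e+00] F [0.8 4.1 2.5] w 41.0
tool shift mm [-112.9   -2.     0.3] turn 0.01
```

View pics/side11.png

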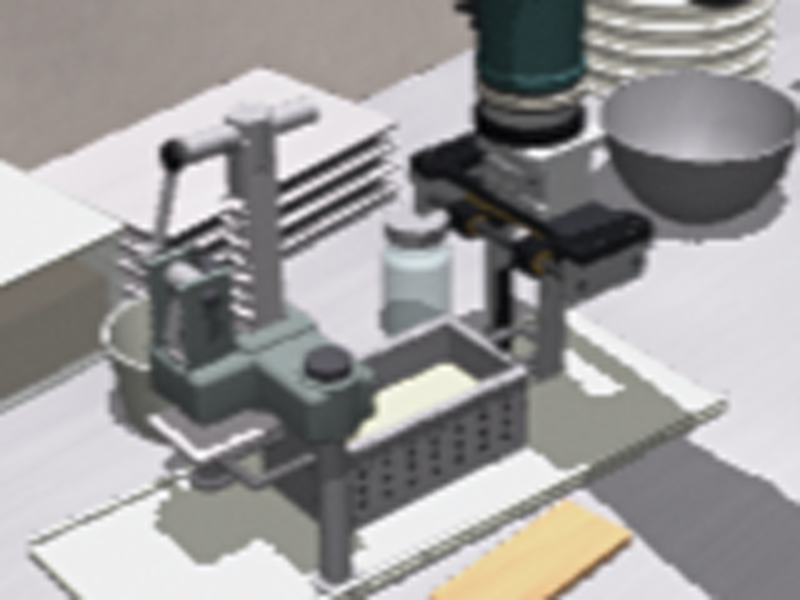

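Call:
step_arm:
  steps:
    - [[30,-11,0,0,0],[30,-23,0,0,0],[30,-35,0,0,0],[30,-47,0,0,0],[30,-59,0,0,0],[30,-71,0,0,0],[30,-83,0,0,0],[30,-95,0,0,0],[30,-106,0,0,0],[30,-112,0,0,0]]

```text
clock: 19.55
tcp_pos: [0.5114, -0.187, 0.0433]
ee_rot: [3.14, -0.004, 1.423]
force: [1.1, 7.2, 3.3]
gripper_width: 0.436
```

```bash
python3 look.py 12 side:225,150,385,270:5 top:230,130,380,250:5; python3 - <<'E' | tail -3
from go import *
from fit import W,P,m
go(W(P,(2,-220-110,43)),np.pi/2+P[2])
E
```

```text
[-0.18  1.01]]
clock 19.65 tcp [ 0.5113 -0.1878  0.0433] rpy [ 3.140e+00 -3.000e-03  1.423e+00] F [1.9 5.4 3.1] w 41.1
tool shift mm [-1.6 -2.   0.3] turn 0.01
```

View pics/side12.png

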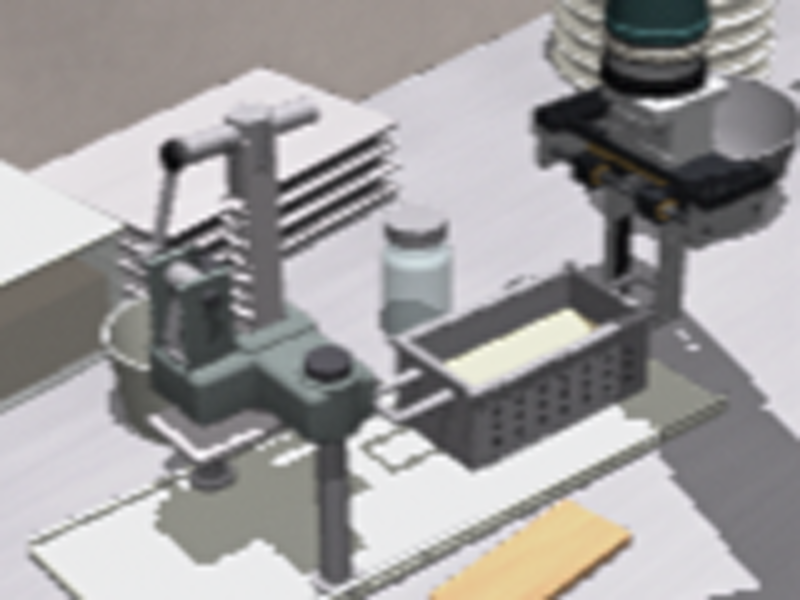

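View pics/top12.png

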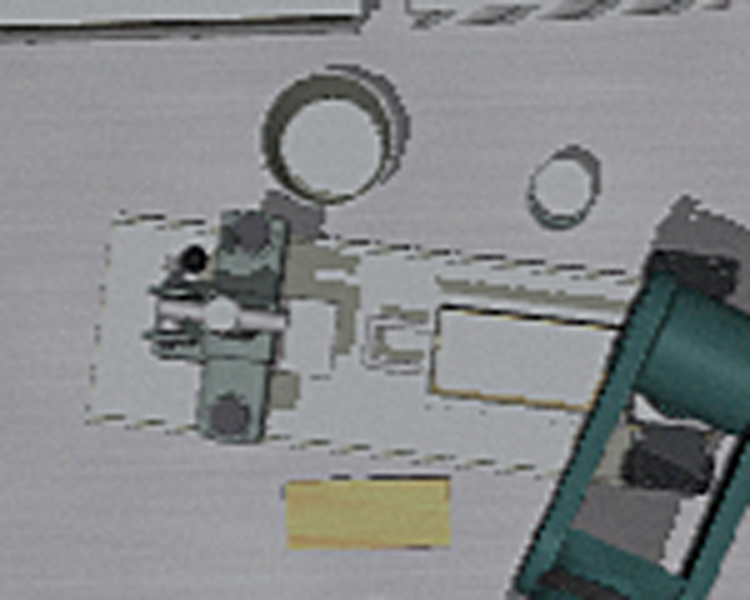

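Call:
step_arm:
  steps:
    - [[30,0,0,0,0],[30,0,0,0,0],[66,0,0,0,0],[66,0,0,0,0],[66,0,0,0,0],[66,0,0,-20,0],[66,0,0,-60,0],[66,0,0,-110,0],[66,0,0,-160,0],[66,0,0,-200,0]]

```text
clock: 20.9
tcp_pos: [0.5107, -0.1894, 0.2454]
ee_rot: [3.139, 0.001, 1.423]
force: [-0.1, -0.4, -0.2]
gripper_width: 0.704
```

Call:
step_arm:
  steps:
    - [[66,-40,30,-10,0],[66,-80,60,-20,0],[66,-120,90,-20,0],[66,-150,120,-20,0],[66,-150,120,-20,0],[66,-150,120,-20,0],[66,-150,120,-20,0],[66,-150,120,-20,0],[66,-150,120,-20,0],[66,-150,120,-20,0]]

```text
clock: 22.15
tcp_pos: [0.6071, -0.3546, 0.2634]
ee_rot: [3.141, 0.0, 1.423]
force: [0.4, -0.4, 0.2]
gripper_width: 0.703
```

```bash
python3 look.py 13 side:225,150,385,270:5 top:230,130,380,250:5; python3 - <<'E'
from h import *
p=np.load('top13.npz')['p'];cv2.imwrite('pics/top13f.png',p[:,:,::-1]);print(state()['force'])
E
```

```text
[ 0.60373191 -1.01688385 -0.49498677]
```

View pics/side13.png

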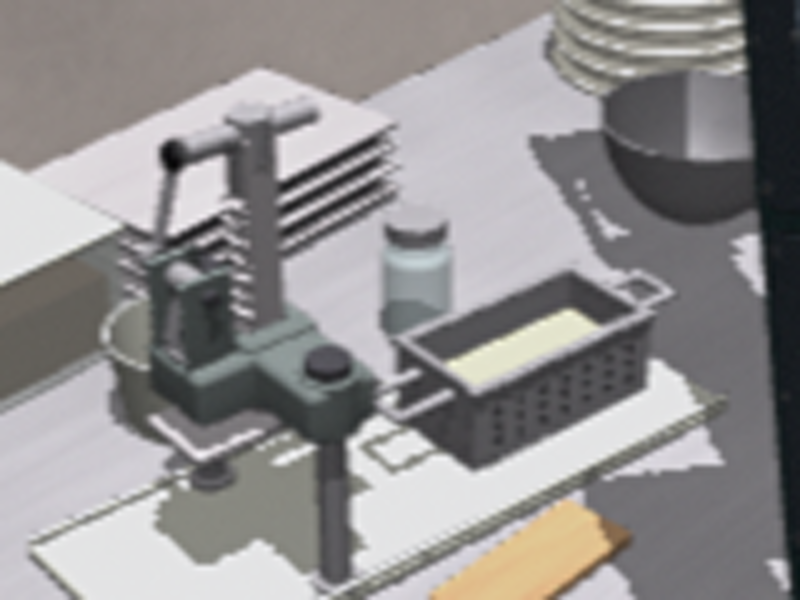

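View pics/top13.png

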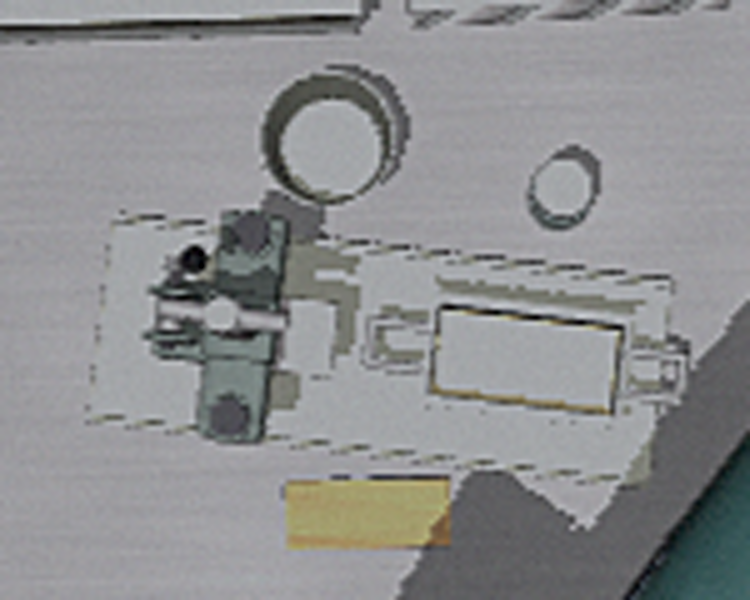

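View pics/top13f.png

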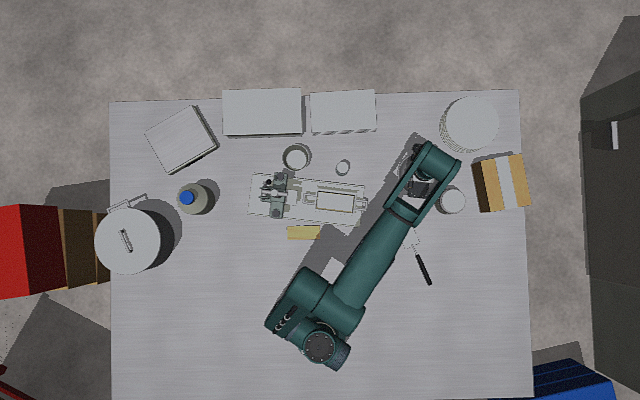

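```bash
python3 -c "
from cell import *
print(job_done())"
```

```text
the job is handed in; nothing more can be done
None
```

The job is handed in, at about 22 s of the 67 s allowed. I did the steps in the order you asked:

1. **Pawl:** I pinched the knob, carried it over past upright and released it. It has stayed thrown back in every picture since.
2. **Ram:** I lifted it by the T handle until it stopped rising. The upward pull rose from about 10 N to 28 N while the height held at one level. That puts the ram at its 55 mm top stop, within about 3 mm by the arm and camera readings.
3. **Mould:** I gripped the loop handle across both rods and drew the mould about 220 mm along the board, then let go and lifted the arm clear.

**Last checks:** The final pictures show the mould upright on the open end of the board, with its far handle about 20 mm clear of the press plate. The drain-end handle overhangs the end of the board by design, while the mould body itself is fully on it. The ram is still up. The shaker, follower and tub are where they were; the other bystanders looked unmoved too, though the bowl was partly hidden by the arm. No force I read went above 28 N, and the arm was holding still and touching nothing when I handed in.

**Disagreement:** The two cameras disagreed slightly, by 1–1.5 pixels on some points. This caused no trouble in any grasp.

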